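# Show the circuit-board panel to the inspection camera

### The arm

A 7-joint arm with a two-finger parallel gripper is mounted at the origin on the work surface. World frame = base frame: x ahead of the robot, y to its left, z up, the work surface at z = 0. Lengths are in m, angles in rad, forces in N, time in s.
With the tool pointing down it reaches from about 0.4 to 0.85 m from the base axis. Payload 10.4 kg.
Tool frame: the origin (TCP) lies at the very end of the fingers, on their centre line; the grasp point (between the pads) lies 19 mm behind it (manip.grip_point_offset is the distance from the TCP to the grasp point, in m); z points along the fingers, y is the line along which they close (so a half turn about z gives the same grasp; the last joint's range is limited). The gripper opens to 85 mm and grips with 20 to 120 N. Pads are 22 mm wide; open, the fingers measure 114 mm over their backs; the gripper's body (76 mm by 85 mm) begins 54 mm behind the grasp point. The pads swing forward as they close: fully open they stand 13 mm farther back than shut.
Start: joints at [-1.212, 0.332, -0.065, 1.46, 0.022, 1.35, -0.088], TCP at [0.233, 0.58, 0.231] pointing down, gripper open.
Joint ranges: [-2.6, 2.6], [-0.5, 2.12], [-1.47, 1.34], [0.16, 2.42], [-1.27, 4.41], [0.06, 2.06], [-2.6, 2.6]. Speed limits (rad/s): [2.22, 2.22, 2.79, 2.79, 3.14, 3.14, 3.14].

### API

Orientations are given as a unit quaternion [x, y, z, w].
In Python, from workcell import manip gives the robot as it stands. The module is installed in compiled form; this text tells all that it offers.
- The arm moves only by the tool step_arm, never from a script. Its argument "moves" is a list of rows, each a list of 7 numbers: the closure, from 0 (fully open) to 1 (shut), then the shift along the world's x, y, z in mm, then the turn, a rotation vector about the world's x, y, z in rad. In form: [[grip, tx, ty, tz, ax, ay, az], ...]. A call has 1 to 10 rows; each row is the pose to reach, as a shift and turn from the pose commanded when the call began; what a row does not reach only later rows make up. A row lasts 1/10 s, in which the tool goes at most 50 mm and 8.59 degrees, less where a joint would pass 70% of its speed; a pose out of reach is approached as far as the arm can. A call with a gripper value outside its range is refused whole. The fingers move at their own pace and stop on an object; "grip_force" is the grip in N (left out, the last holds). Time passes only in rows, so rows that repeat a pose let the fingers close. It gives the time, the measured TCP pose, the force, the opening and the grip force at its end, in the units of the state.
- manip.get_obs(): the state, without advancing time (a new reading comes with each control period).
- manip.camera(name): name is "scene" or "top" or "wrist"; returns a dict with "image" (400x640x3 uint8, blue, green, red), "K" (3x3 intrinsics, pixels), "rvec" (rotation vector, rad) and "tvec" (3), from world to camera coordinates, as OpenCV has them; the wrist camera has in their place "mount" (4x4, takes a point from camera to tool coordinates, whose origin is the TCP and whose axes are the flange's). Camera axes: x right, y down, z forward; pixel columns grow to the right and rows downward; lengths in m; the calibration is good to about 2 mm. A picture is of the moment at which its call begins: read the wrist's pose just before it. There is no depth.
- manip.hand_in(): hands the job in; it is judged then, once.
The state is a dict: "clock": time; "joint_pos": joint angles; "joint_velocities": joint speeds; "tau": joint torques, N m; "position": TCP position; "ee_rot": TCP orientation; "ft_force": force on the tool from outside, world axes, zero at the start; "torque": the same for the moment, N m; "grip_width": opening from 0.0 (shut) to 1.0 (fully open); "grasp_force": force on a finger pad.
Only numpy, scipy, OpenCV 4.12 (cv2) and the standard library are available. Lean on these libraries where they do the work, as an engineer would, in place of code of your own. Each camera call takes 0.05 s, during which the arm holds its last target. There are 200 camera calls.

### The job

Three small plywood panels of a half-built kit stand in the slotted plywood stand. Pull the one with the flat rectangular circuit board on its face up out of its slot and hold it in the air in front of the inspection camera: circuit board facing the lens, centred on the lens's line of sight about 15 cm out from the glass, panel square to the lens (leaning back as much as the camera looks down) and its bare top edge uppermost. Finish while still holding it there, steady; do not touch the camera, and leave the other two panels, the phone and the screwdriver where they are.

Things in the scene. Friction and masses are not known exactly. Their poses are not given: they have to be found in the camera images.
- board_panel: Upright plywood panel 9 (x) x 76 (y) x 110 (z) mm, about 75 g, its lowest 20 mm loose in a slot of the stand (which one varies); origin at the centre of its underside, +x its front. On its front a black circuit board, 62 (y) x 34 (z) x 3 mm, chips and connector to 8 mm proud, centred 47 mm above the underside. The panel's top 46 mm is bare: grip there, across the 9 mm.
- board_mid (a point): Centre of the circuit board's outer face, 7.5 mm in front (+x) of the panel's mid-plane, 47 mm above its underside; axes of the panel.
- panel_top (a point): Middle of the panel's top edge, 110 mm above its underside; axes of the panel.
- stand: Fixed plywood stand, 75 (x) x 330 (y) x 28 mm high, origin at the centre of its underside. Three open-topped slots in a row at y = -100, 0, +100 mm, each 11 (x) x 79 (y) mm, 20 mm deep, floor 8 mm above the table. The panels face its +x, roughly away from the robot, and have its yaw.
- lens (a point): Centre of the lens glass. The lens looks along -x (+x points back into the camera); y level, z the camera's own up. Camera: black box 75 x 46 x 46 mm with a round 42 mm barrel 33 mm long, on a column to the right, looking back towards the robot and 14 to 32 degrees down; height, tilt and place vary.
- focus (a point): Point in the air 150 mm straight out from the lens glass, about 0.15 to 0.27 m above the table: the circuit board's centre belongs here. Axes of the lens; a panel presented perfectly has these same axes (its front, +x, towards the lens along +x; y along y; z along z).
- camera: The camera's stand: grey base plate 150 x 130 x 14 mm and a column 22 mm thick, 384 mm high, 195 mm to +x of the origin, which lies on the table 85 mm before the plate's edge; the middle of the camera box, which it carries on a stiff slide and tilt, is 120 mm to +x of it. Not to be touched.
- motor_panel: Upright plywood panel 9 (x) x 76 (y) x 110 (z) mm, about 75 g, its lowest 20 mm loose in a slot of the stand (which one varies); origin at the centre of its underside, +x its front. On its front a round motor of 34 mm diameter. Leave it.
- sensor_panel: Upright plywood panel 9 (x) x 76 (y) x 110 (z) mm, about 75 g, its lowest 20 mm loose in a slot of the stand (which one varies); origin at the centre of its underside, +x its front. On its front two round sensor cans side by side, 16 mm each. Leave it.
- phone: Phone lying flat, 72 x 148 x 8 mm, origin at the centre of its underside. Leave it.
- screwdriver: Screwdriver lying on the table beyond the stand, 190 mm long along its x. Leave it.
Mind the look-alikes: they are no part of the job. Leave any purple look-alike of the board_panel alone.

How it is judged:
On the way:
1. the circuit-board panel is lifted clear of its slot, in the fingers (z of board_panel in the frame of stand above 0.06 m and contact force between the fingers and board_panel above 0.5 N and contact force between board_panel and stand below 0.05 N), for 0.2 s.
At the end, for the whole second after the job is handed in: The panel is held still in the fingers, clear of stand and camera; its board's centre is within 25 mm of the point 150 mm out from the lens, facing it, square and upright within 0.2 rad; the other panels are in their slots, and they, phone and screwdriver within 30 mm of their starts (distance between board_mid and focus below 0.025 m and angle between the x axis of board_panel and the x axis of focus, either way round below 0.2 rad and angle between the y axis of board_panel and the y axis of focus, either way round below 0.2 rad and x of lens in the frame of board_panel above 0.05 m and angle between board_panel's own z axis and vertical below 1 rad and height (world z) of board_panel above 0.05 m and linear speed of board_panel below 0.03 m/s and angular speed of board_panel below 0.3 rad/s and contact force between the fingers and board_panel above 0.5 N and contact force between board_panel and stand below 0.05 N and contact force between board_panel and camera below 0.05 N and z of each of motor_panel, sensor_panel in the frame of stand below 0.016 m and distance of each of motor_panel, sensor_panel, phone, screwdriver from where it was at the start of the episode below 0.03 m); the arm keeps its last pose, push and grip.
It fails at once if the camera is touched or pushed (over 2 N) (contact force between camera and anything else above 2 N).
It fails at once if the motor or sensor panel is moved more than 30 mm or tipped over 0.3 rad (distance of any of motor_panel, sensor_panel from where it was at the start of the episode above 0.03 m or angle between any of motor_panel, sensor_panel's own z axis and vertical above 0.3 rad).
It fails at once if the phone or the screwdriver is moved more than 30 mm (distance of any of phone, screwdriver from where it was at the start of the episode above 0.03 m).
It also fails if it takes over 35 s, if anything falls off the work surface, if the arm or the gripper's body presses on something with over 40 N, if the wrist force passes 120 N, or if a joint passes its speed limit or range.

## Working session

There is one attempt and no reset: what is moved stays moved. The work goes in short steps, Python scripts to look and compute and a tool call to move; the robot and the scene stay as the last step left them, time stands still between calls to the robot, and variables do not carry over. Pictures are saved under pics/ and viewed, at most 10 in all, crops included, and the job is handed in when it is done.

Besides the shell and the picture viewer there is one more tool, called by a JSON object that holds its "name" and its "arguments", one argument or row to a line. step_arm: Moves the arm, as the interface text tells. Its arguments: {"type":"object","properties":{"moves":{"type":"array","items":{"type":"array","items":{"type":"number"}}},"grip_force":{"type":"number"}},"required":["moves"]}

```bash
mkdir -p pics
python3 - <<'E'
from workcell import manip
import cv2,numpy as np,pickle
o=manip.get_obs();print({k:np.round(o[k],3) for k in('clock','position','ee_rot','grip_width','ft_force')},manip.grip_point_offset)
d={}
for n in('scene','top','wrist'):
    c=manip.camera(n);d[n]=c;cv2.imwrite(f'pics/{n}0.png',c['image'])
    print(n,c['K'].tolist(),{k:np.round(c[k],4).tolist() for k in c if k not in('image','K')})
d['obs']=o
pickle.dump(d,open('d0.pkl','wb'))
E
```

```text
{'clock': np.float64(0.0), 'position': array([0.233, 0.58 , 0.231]), 'ee_rot': array([ 0.19 ,  0.982, -0.001, -0.   ]), 'grip_width': np.float64(1.005), 'ft_force': array([-0.125, -0.015,  0.128])} 0.0187
scene [[487.5872739695226, 0.0, 319.9907433528419], [0.0, 487.5872739695226, 197.47745155681204], [0.0, 0.0, 1.0]] {'rvec': [1.3633, 1.9155, -1.0801], 'tvec': [0.1484, -0.155, 1.7156]}
top [[398.6050824778863, 0.0, 316.915959377994], [0.0, 398.6050824778863, 205.59410067149466], [0.0, 0.0, 1.0]] {'rvec': [2.0994, -2.1614, 0.178], 'tvec': [0.0719, 0.5956, 1.0845]}
wrist [[289.31418024889666, 0.0, 317.86127532499444], [0.0, 289.31418024889666, 207.83281296894333], [0.0, 0.0, 1.0]] {'mount': [[-0.0001, -0.9628, -0.2702, 0.0692], [1.0, -0.0003, 0.0004, -0.0001], [-0.0005, -0.2702, 0.9628, -0.1435], [0.0, 0.0, 0.0, 1.0]]}
```

View pics/scene0.png

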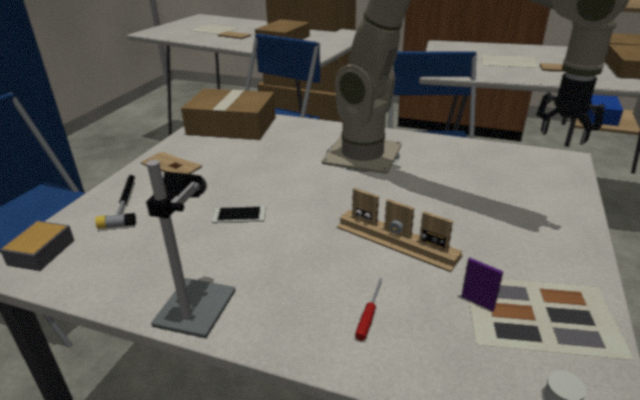

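View pics/top0.png

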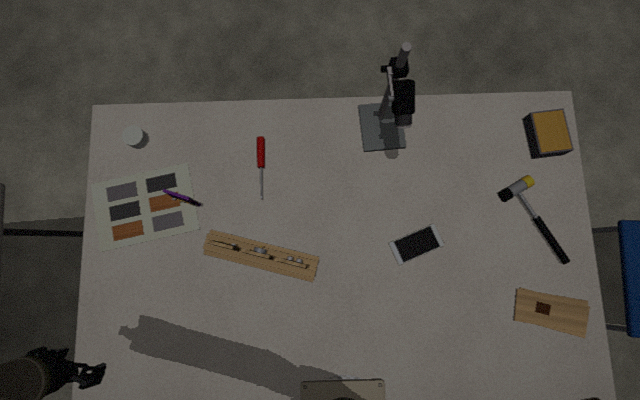

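Run:
```python
import cv2,numpy as np,pickle
d=pickle.load(open('d0.pkl','rb'));s=d['scene']['image'];t=d['top']['image']
r=lambda im,x,y,w,h:cv2.resize(im[y:y+h,x:x+w],(400,300),interpolation=cv2.INTER_CUBIC)
f=lambda im:cv2.convertScaleAbs(im,alpha=1.6,beta=10)
a=np.vstack([np.hstack([r(s,332,180,136,102),r(f(s),130,150,100,75)]),np.hstack([r(f(t),196,214,136,102),r(f(t),350,30,100,75)])])
cv2.imwrite('pics/c1.png',a)
```

```text
(no output)
```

View pics/c1.png

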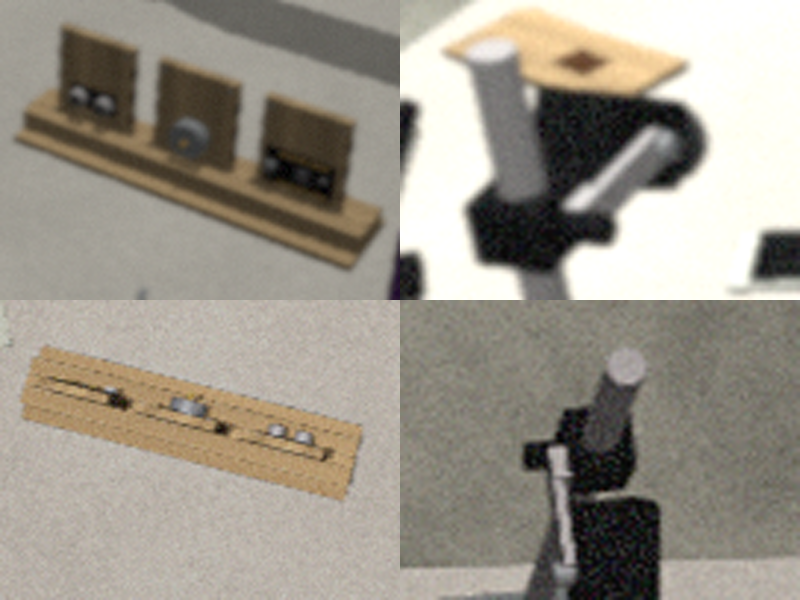

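Candidates (scene view): sensor panel (365,205), motor panel (398,218), circuit-board panel (435,232), purple look-alike (482,283). The crop shows the black rectangular board with chips only on the right-hand panel, which is the left end of the stand in the top view, so that is my choice. The camera is at scene (185,190) and top (403,97), with its lens pointing down towards the robot.

```bash
cat > h.py <<'E'
import numpy as np,cv2
from scipy.spatial.transform import Rotation as R
def pose(c,obs=None):
    if 'mount' in c:
        T=np.eye(4);T[:3,:3]=R.from_quat(obs['ee_rot']).as_matrix();T[:3,3]=obs['position'];M=T@c['mount'];return M[:3,:3],M[:3,3]
    r=cv2.Rodrigues(np.array(c['rvec'],float))[0];return r.T,-r.T@np.ravel(c['tvec'])
def ray(c,p,obs=None):
    A,o=pose(c,obs);v=A@np.linalg.solve(c['K'],[p[0],p[1],1]);return o,v/np.linalg.norm(v)
def plane(c,p,z,obs=None):
    o,v=ray(c,p,obs);return o+v*(z-o[2])/v[2]
def tri(rs):
    A=sum(np.eye(3)-np.outer(v,v) for o,v in rs);b=sum((np.eye(3)-np.outer(v,v))@o for o,v in rs)
    x=np.linalg.solve(A,b);return x,[np.linalg.norm(np.cross(x-o,v)) for o,v in rs]
def proj(c,X,obs=None):
    A,o=pose(c,obs);q=c['K']@(A.T@(np.asarray(X)-o));return q[:2]/q[2]
E
python3 - <<'E'
import pickle,cv2,numpy as np
from h import *
np.set_printoptions(precision=4,suppress=True)
d=pickle.load(open('d0.pkl','rb'));s,t=d['scene'],d['top']
print('cams',pose(s)[1],pose(t)[1])
# stand outline: colour mask in top
hsv=cv2.cvtColor(t['image'],cv2.COLOR_BGR2HSV)
m=cv2.inRange(hsv,(8,70,60),(28,255,255));m[:200]=0;m[300:]=0;m[:,:190]=0;m[:,340:]=0
m=cv2.morphologyEx(m,cv2.MORPH_CLOSE,np.ones((9,9)))
c=max(cv2.findContours(m,0,2)[0],key=cv2.contourArea);bp=cv2.boxPoints(cv2.minAreaRect(c));print(bp)
B=np.array([plane(t,p,.028) for p in bp]);print(B,B.mean(0),[np.linalg.norm(B[i]-B[i-1]) for i in range(4)])
# base plate
m=cv2.inRange(hsv,(85,15,40),(130,120,140));m[:80]=0;m[170:]=0;m[:,:345]=0;m[:,:]=m;m[:,430:]=0
cv2.imwrite('pics/m.png',m)
for n,ps in (('plate',[(359,105),(399,102),(405,150),(364,152)]),):
    P=np.array([plane(t,p,.014) for p in ps]);print(n,P,[np.linalg.norm(P[i]-P[i-1]) for i in range(4)])
ps=[(182.5,275),(235,287),(207,333),(154,322)];P=np.array([plane(s,p,.014) for p in ps]);print('plate scene',P,[np.linalg.norm(P[i]-P[i-1]) for i in range(4)])
f=400/136
sc=lambda a:(a[0]/f+332,a[1]/f+180); tc=lambda a:(a[0]/f+196,a[1]/f+214)
for a,b in (((265,95),(42,378)),((353,122),(112,395))):
    # scene left = -y end
    pass
print('top L(-y)',tri([ray(s,sc((265,95))),ray(t,tc((120,395)))]))
print('top R(+y)',tri([ray(s,sc((353,122))),ray(t,tc((40,382)))]))
print('column top',tri([ray(s,(155,163)),ray(t,(406,47))]))
print('barrel end',tri([ray(s,(130+683/4,150+140/4)),ray(t,(403,112))]))
E
```

```text
cams [1.4944 0.391  0.7767] [0.4047 0.053  1.1703]
[[201.4168 253.0953]
 [207.996  227.7652]
 [319.244  256.6608]
 [312.6647 281.9908]]
[[0.4737 0.388  0.028 ]
 [0.5459 0.3705 0.028 ]
 [0.4539 0.0521 0.028 ]
 [0.3837 0.0727 0.028 ]] [0.4643 0.2208 0.028 ] [np.float64(0.32790084386970786), np.float64(0.07428571851238776), np.float64(0.3314192902299274), np.float64(0.0731929288511362)]
plate [[ 0.9138 -0.0838  0.014 ]
 [ 0.9197 -0.2072  0.014 ]
 [ 0.7658 -0.2155  0.014 ]
 [ 0.7633 -0.0918  0.014 ]] [np.float64(0.1506582117352027), np.float64(0.12354004776842024), np.float64(0.15411036497301964), np.float64(0.12365539989335325)]
plate scene [[ 0.7737 -0.2279  0.014 ]
 [ 0.771  -0.0891  0.014 ]
 [ 0.9133 -0.0779  0.014 ]
 [ 0.9228 -0.2007  0.014 ]] [np.float64(0.1515889875611572), np.float64(0.13880487832666144), np.float64(0.14270186566006002), np.float64(0.12317391786547215)]
top L(-y) (array([ 0.2044,  0.2766, -0.0567]), [np.float64(0.026460707137532926), np.float64(0.02646070713753293)])
top R(+y) (array([ 0.2157,  0.3641, -0.0652]), [np.float64(0.021129981265238677), np.float64(0.02112998126523885)])
column top (array([ 0.8798, -0.1458,  0.3816]), [np.float64(0.0018586218026088541), np.float64(0.0018586218026089359)])
barrel end (array([ 0.7287, -0.041 ,  0.3092]), [np.float64(0.10711947977762312), np.float64(0.10711947977762304)])
```

Run:
```python
import pickle,cv2,numpy as np
from h import *
np.set_printoptions(precision=4,suppress=True)
d=pickle.load(open('d0.pkl','rb'));s,t=d['scene'],d['top']
f=400/136
sc=lambda a:(a[0]/f+332,a[1]/f+180); tc=lambda a:(a[0]/f+196,a[1]/f+214)
print('top L(-y)',tri([ray(s,sc((265,95))),ray(t,tc((115,92)))]))
print('top R(+y)',tri([ray(s,sc((353,122))),ray(t,tc((40,76)))]))
# predicted from stand: centre, yaw
c=np.array([.4643,.2208,0]);y=np.array([.5459-.4539,.3705-.0521,0]);y/=np.linalg.norm(y);x=np.array([y[1],-y[0],0]);print('yaw',np.arctan2(x[1],x[0]))
for k in (.062,.138): X=c+y*k+[0,0,.118];print(X,proj(s,X),proj(t,X))
P=c+y*.1;print('panel',P)
print('barrel',tri([ray(s,(200,184)),ray(t,(403,110))]))
o=d['obs'];print(R.from_quat(o['ee_rot']).as_matrix(),o['joint_pos'])
```

```text
top L(-y) (array([0.4856, 0.2777, 0.1153]), [np.float64(0.003998521246420737), np.float64(0.003998521246420673)])
top R(+y) (array([0.5018, 0.3485, 0.1136]), [np.float64(0.006509193824053031), np.float64(0.00650919382405303)])
yaw -0.28128373502827286
[0.4815 0.2804 0.118 ] [421.9375 210.8495] [232.3342 247.1441]
[0.5026 0.3534 0.118 ] [451.4975 220.869 ] [204.8015 239.9462]
panel [0.4921 0.3169 0.    ]
barrel (array([ 0.7745, -0.1454,  0.2828]), [np.float64(0.009998421763622712), np.float64(0.009998421763622853)])
[[-0.928   0.3725 -0.0004]
 [ 0.3725  0.928  -0.0013]
 [-0.0001 -0.0014 -1.    ]] [-1.2116  0.3328 -0.0647  1.4609  0.0216  1.3499 -0.0885]
```

{"name": "step_arm", "arguments": {
  "moves": [
    [0, 26, -26, 6, 0, 0, -0.147],
    [0, 52, -53, 12, 0, 0, -0.294],
    [0, 78, -79, 18, 0, 0, -0.441],
    [0, 104, -106, 24, 0, 0, -0.588],
    [0, 130, -132, 30, 0, 0, -0.735],
    [0, 156, -159, 30, 0, 0, -0.882],
    [0, 182, -185, 30, 0, 0, -1.029],
    [0, 208, -212, 30, 0, 0, -1.176],
    [0, 234, -238, 30, 0, 0, -1.323],
    [0, 260, -265, 30, 0, 0, -1.47]
  ]
}}

```text
clock: 1.15
position: [0.4936, 0.3139, 0.2612]
ee_rot: [0.801, 0.599, -0.0, -0.0]
ft_force: [1.1, 0.8, 0.8]
grip_width: 1.0
grasp_force: 0.0
```

{"name": "step_arm", "arguments": {
  "moves": [
    [0, 0, 0, 0, 0, 0, 0],
    [0, 0, 0, 0, 0, 0, 0]
  ]
}}

```text
clock: 1.35
position: [0.4932, 0.3143, 0.2611]
ee_rot: [0.799, 0.601, -0.0, 0.0]
ft_force: [-1.4, 0.3, -0.9]
grip_width: 1.002
grasp_force: 0.0
```

```bash
cat > snap.py <<'E'
import sys,pickle,cv2,numpy as np
from workcell import manip
o=manip.get_obs();c=manip.camera('wrist');n=sys.argv[1]
pickle.dump((c,o),open(n+'.pkl','wb'));cv2.imwrite(f'pics/{n}.png',cv2.convertScaleAbs(c['image'],alpha=1.5,beta=10))
print(o['clock'],o['position'],o['ee_rot'],o['joint_pos'])
E
python3 snap.py w1
```

```text
1.35 [0.49316569 0.31433725 0.2610549 ] [ 7.99441824e-01  6.00743463e-01 -2.43349905e-04  3.86319764e-05] [-0.90393218  0.22841402  0.30817914  1.54334659 -0.06989413  1.38118484
 -0.87198536]
```

View pics/w1.png

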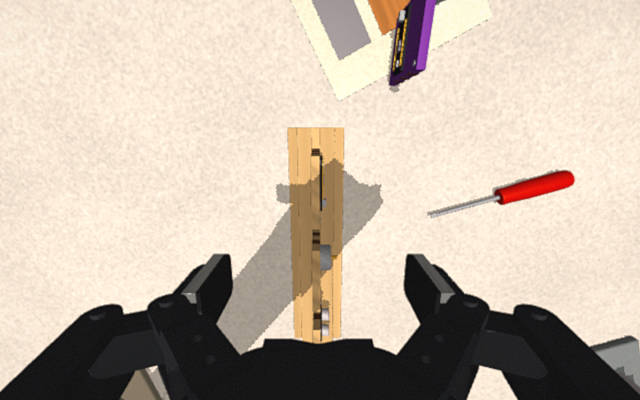

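{"name": "step_arm", "arguments": {
  "moves": [
    [0, 14, -32, 30, -0.07, 0.01, 0.03],
    [0, 28, -64, 60, -0.14, 0.02, 0.05],
    [0, 42, -96, 90, -0.21, 0.03, 0.08],
    [0, 56, -128, 110, -0.28, 0.04, 0.11],
    [0, 70, -160, 130, -0.35, 0.05, 0.13],
    [0, 85, -192, 150, -0.42, 0.06, 0.16],
    [0, 100, -224, 170, -0.49, 0.07, 0.19],
    [0, 115, -255, 190, -0.56, 0.08, 0.22],
    [0, 127, -284, 190, -0.695, 0.1, 0.27],
    [0, 127, -284, 190, -0.695, 0.1, 0.27]
  ]
}}

```text
clock: 2.4
position: [0.6201, 0.0316, 0.4491]
ee_rot: [0.662, 0.666, -0.246, 0.242]
ft_force: [0.1, 0.9, -0.9]
grip_width: 1.002
grasp_force: 0.0
```

{"name": "step_arm", "arguments": {
  "moves": [
    [0, 0, 0, 0, 0, 0, 0],
    [0, 0, 0, 0, 0, 0, 0]
  ]
}}

```text
clock: 2.6
position: [0.6196, 0.0326, 0.4514]
ee_rot: [0.664, 0.665, -0.242, 0.241]
ft_force: [-0.2, -0.2, -0.5]
grip_width: 1.0
grasp_force: 0.0
```

```bash
python3 snap.py w2
python3 - <<'E'
import pickle,cv2,numpy as np
from h import *
np.set_printoptions(precision=4,suppress=True)
c,o=pickle.load(open('w1.pkl','rb'))
C=np.array([.4643,.2208,0]);a=-.2813;x=np.array([np.cos(a),np.sin(a),0]);y=np.array([-x[1],x[0],0])
for k in(.062,.1,.138): print(proj(c,C+y*k+[0,0,.118],o))
for k in(-.165,.165):
  for j in(-.0375,.0375): print('st',proj(c,C+y*k+x*j+[0,0,.028],o))
# measured stand far corners -> world
print(plane(c,(288,127),.028,o),plane(c,(344,127),.028,o))
E
```

```text
2.6 [0.61956674 0.03262098 0.45139228] [ 0.66400876  0.66520188 -0.24172114  0.241184  ] [-0.75012813  0.43180958  0.46439744  1.0879117   0.4931732   1.85755415
 -0.20505702]
[317.0119 229.7423]
[316.9535 194.4876]
[316.8908 156.6759]
st [293.4482 346.8155]
st [341.436  346.8086]
st [287.2397 127.7451]
st [347.0357 127.6977]
[0.4753 0.3903 0.028 ] [0.5427 0.3708 0.028 ]
```

View pics/w2.png

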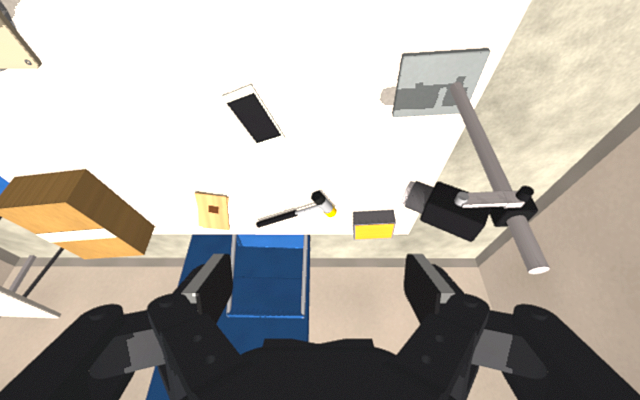

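Run:
```python
import cv2,numpy as np
a=cv2.imread('pics/w1.png')[120:270,260:380];b=cv2.imread('pics/w2.png')[165:255,390:546]
a=cv2.resize(a,(320,400),interpolation=cv2.INTER_CUBIC)
import pickle;b=pickle.load(open('w2.pkl','rb'))[0]['image'][165:265,390:510];b=cv2.convertScaleAbs(b,alpha=2.2,beta=25)
b=cv2.resize(b,(480,400),interpolation=cv2.INTER_CUBIC)
cv2.imwrite('pics/c2.png',np.hstack([a,b]))
```

```text
(no output)
```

View pics/c2.png

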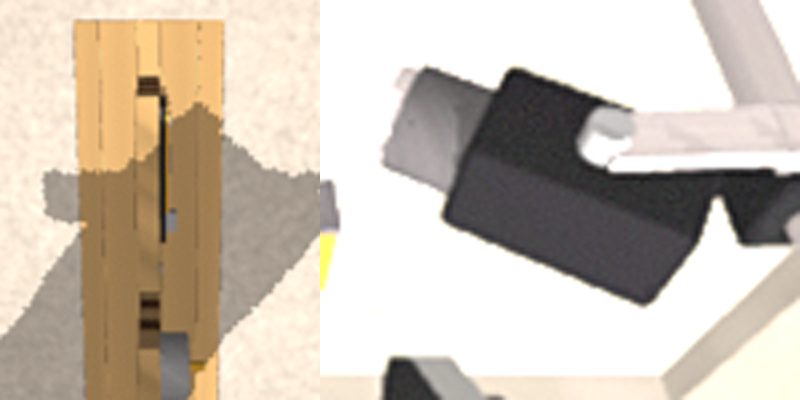

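Panel check: in the w1 crop the panel's top edge spans about (316,156) to (316,229), against a prediction of (317,157) to (317,230), so its position is good to about 1 mm. In w2 the camera box shows its top face and +y side, with clear corners at (427,203), (485,226), (471,241), (421,219) and (438,182); the barrel end is near (412,193). Next is a second viewpoint, so I can triangulate.

{"name": "step_arm", "arguments": {
  "moves": [
    [0, -20, 0, -10, 0, 0, 0],
    [0, -45, 10, -20, 0, 0, 0],
    [0, -75, 15, -30, 0, 0, 0],
    [0, -105, 20, -40, 0, 0, 0],
    [0, -130, 20, -50, 0, 0, 0],
    [0, -130, 20, -50, 0, 0, 0],
    [0, -130, 20, -50, 0, 0, 0]
  ]
}}

```text
clock: 3.35
position: [0.4897, 0.0514, 0.402]
ee_rot: [0.664, 0.665, -0.242, 0.242]
ft_force: [-0.2, 0.1, -0.3]
grip_width: 1.0
grasp_force: 0.0
```

```bash
python3 snap.py w3
python3 - <<'E'
import pickle,cv2,numpy as np
from h import *
np.set_printoptions(precision=4,suppress=True)
c,o=pickle.load(open('w2.pkl','rb'))
px=np.array([(427.5,203),(485,225.75),(471.25,240.75),(421.25,218.75),(438,182.5),(411.6,193.5)])
L=np.array([(-.0375,.023,.023),(.0375,.023,.023),(.0375,-.023,.023),(-.0375,-.023,.023),(-.0375,.023,-.023),(-.0705,0,0)])
ok,rv,tv=cv2.solvePnP(L,px,c['K'],None)
A,p=pose(c,o);M=A@cv2.Rodrigues(rv)[0];t=A@tv.ravel()+p
print('axes',M,'box',t,'lens',t+M@L[5])
print('tilt',np.degrees(np.arcsin(M[2,0])),'yaw',np.arctan2(M[1,0],M[0,0]),'roll',np.degrees(np.arcsin(M[2,1])))
e=[proj(c,t+M@l,o)-q for l,q in zip(L,px)];print(np.array(e))
c3,o3=pickle.load(open('w3.pkl','rb'))
P=np.array([proj(c3,t+M@l,o3) for l in L]);print(P)
x,y=P.mean(0).astype(int)-(75,50);np.save('off.npy',(x,y))
b=cv2.convertScaleAbs(c3['image'][y:y+100,x:x+150],alpha=2.2,beta=25)
cv2.imwrite('pics/c3.png',cv2.resize(b,(750,500),interpolation=cv2.INTER_CUBIC));print(x,y)
E
```

```text
3.35 [0.48973538 0.05138366 0.40197386] [ 0.66414659  0.66488923 -0.24181822  0.24156896] [-0.94006831  0.15238468  0.40236606  1.5087399   0.55037292  1.84199266
 -0.47451051]
axes [[ 0.8497 -0.089  -0.5198]
 [ 0.0702  0.996  -0.0558]
 [ 0.5226  0.011   0.8525]] box [ 0.8239 -0.1816  0.2771] lens [ 0.764  -0.1865  0.2403]
tilt 31.50956947018302 yaw 0.08240100362555802 roll 0.628220192121038
[[ 1.1092  0.5765]
 [-1.5461 -0.5451]
 [ 0.1826  0.1506]
 [ 0.6413  1.4214]
 [ 1.4313 -1.137 ]
 [-1.7442 -0.3933]]
[[525.0802 240.1911]
 [588.5137 265.08  ]
 [566.4949 277.561 ]
 [509.8562 254.0722]
 [531.6507 215.5713]
 [496.9554 226.0598]]
461 196
```

View pics/c3.png

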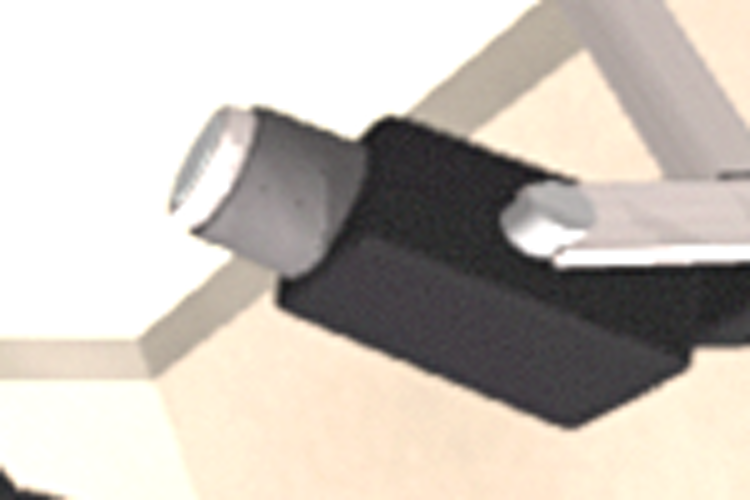

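Run:
```python
import pickle,cv2,numpy as np
from h import *
from scipy.optimize import least_squares
np.set_printoptions(precision=4,suppress=True)
c2,o2=pickle.load(open('w2.pkl','rb'));c3,o3=pickle.load(open('w3.pkl','rb'))
p2=np.array([(427.5,203),(485,225.75),(471.25,240.75),(421.25,218.75),(438,182.5),(409.7,193)])
p3=np.array([(534,244),(599,267.4),(575.4,281.6),(517,256),(538.6,219.6),(501,228)])
L=np.array([(-.0375,.023,.023),(.0375,.023,.023),(.0375,-.023,.023),(-.0375,-.023,.023),(-.0375,.023,-.023),(-.0705,0,0)])
X=[]
for a,b in zip(p2,p3):
    x,e=tri([ray(c2,a,o2),ray(c3,b,o3)]);X.append(x);print(x,np.round(e,4))
X=np.array(X);D=lambda i,j:np.linalg.norm(X[i]-X[j]);print('sizes',D(0,1),D(3,2),D(0,3),D(1,2),D(0,4))
for i,j in((1,0),(2,3)):
    v=X[i]-X[j];v/=np.linalg.norm(v);print('tilt',np.degrees(np.arcsin(v[2])),'yaw',np.arctan2(v[1],v[0]))
def f(q,full=False):
    M=R.from_euler('ZY',[q[3],-q[4]]).as_matrix();W=np.array(q[:3])+L@M.T
    r=np.r_[[proj(c2,w,o2)-p for w,p in zip(W,p2)],[proj(c3,w,o3)-p for w,p in zip(W,p3)]]
    return (M,W,r) if full else r.ravel()
s=least_squares(f,[.8,-.15,.28,.05,.4]);M,W,r=f(s.x,True);print(s.x,np.degrees(s.x[4]),'rms',np.sqrt((r**2).mean()));print(r)
print('lens',W[5],'focus',W[5]-.15*M[:,0]);print(M)
d=pickle.load(open('d0.pkl','rb'));print('in scene/top',proj(d['scene'],W[5]),proj(d['top'],W[5]),proj(d['top'],W[2]),proj(d['top'],W[1]),proj(d['top'],W[0]),proj(d['top'],W[3]))
```

```text
[ 0.7615 -0.1306  0.2995] [0.0003 0.0003]
[ 0.8284 -0.1338  0.3306] [0.0009 0.0009]
[ 0.8257 -0.1702  0.3338] [0.0004 0.0004]
[ 0.7679 -0.1763  0.2948] [0.0002 0.0002]
[ 0.7853 -0.1338  0.2618] [0.0002 0.0002]
[ 0.7568 -0.1697  0.2533] [0.0003 0.0003]
sizes 0.0738196729731088 0.06993893710253096 0.046430689352041504 0.03660597749766429 0.04472965612041683
tilt 24.877362714231666 yaw -0.04815234480399516
tilt 33.87866053678527 yaw 0.10634106799618326
[ 0.814  -0.1617  0.2909  0.0651  0.5291] 30.316638214399568 rms 1.6811899569535536
[[ 1.3644  0.3613]
 [ 2.5078  0.2516]
 [ 2.4345  2.1497]
 [-0.22    2.5309]
 [ 1.4825 -2.5087]
 [-1.5485 -0.3463]
 [-2.16   -1.5457]
 [ 0.7983  1.2149]
 [-0.7381  0.2956]
 [-2.6022  1.3256]
 [-1.2824 -3.342 ]
 [-0.4504 -0.3641]]
lens [ 0.7533 -0.1657  0.2554] focus [ 0.624  -0.1741  0.1796]
[[ 0.8614 -0.065  -0.5037]
 [ 0.0561  0.9979 -0.0328]
 [ 0.5048  0.      0.8632]]
in scene/top [194.2159 187.6625] [405.8752 124.8703] [418.2697  77.6223] [398.0552  79.4553] [398.4538 113.1073] [418.0941 111.3101]
```

Run:
```python
import pickle,cv2,numpy as np
d=pickle.load(open('d0.pkl','rb'))
def f(im,x,y,w,h,s,a):return cv2.resize(cv2.convertScaleAbs(im[y:y+h,x:x+w],alpha=a,beta=30),(w*s,h*s),interpolation=cv2.INTER_CUBIC)
a=f(d['top']['image'],380,70,48,60,8,2.5);b=f(d['scene']['image'],160,160,50,60,8,3)
cv2.imwrite('pics/c4.png',np.hstack([a,b]))
```

```text
(no output)
```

View pics/c4.png

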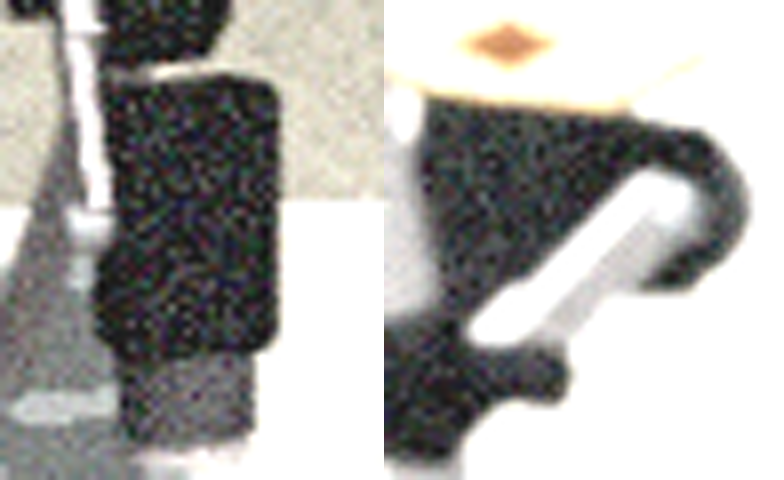

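Run:
```python
import pickle,cv2,numpy as np
from h import *
from scipy.optimize import least_squares
np.set_printoptions(precision=4,suppress=True)
c2,o2=pickle.load(open('w2.pkl','rb'));c3,o3=pickle.load(open('w3.pkl','rb'));d=pickle.load(open('d0.pkl','rb'));T=d['top']
p2=np.array([(427.5,203),(485,225.75),(471.25,240.75),(421.25,218.75),(438,182.5),(409.7,193)])
p3=np.array([(534,244),(599,267.4),(575.4,281.6),(517,256),(538.6,219.6),(501,228)])
L=np.array([(-.0375,.023,.023),(.0375,.023,.023),(.0375,-.023,.023),(-.0375,-.023,.023),(-.0375,.023,-.023),(-.0705,0,0)])
LT=np.array([(.0375,-.023,.023),(-.0375,-.023,.023),(-.0705,0,.021)]);pT=np.array([(415,79.6),(414.6,114),(403.1,126)])
def f(q,full=False):
    M=R.from_euler('ZY',[q[3],-q[4]]).as_matrix();b=np.array(q[:3]);W=b+L@M.T
    # q[5:9]: common pixel shift of each wrist view (mount calibration)
    r=np.r_[[proj(c2,w,o2)+q[5:7]-p for w,p in zip(W,p2)],[proj(c3,w,o3)+q[5:7]-p for w,p in zip(W,p3)],[1.0*(proj(T,b+M@l)-p) for l,p in zip(LT,pT)]]
    return (M,W,r) if full else np.r_[r.ravel(),np.array(q[5:7])*.5]
s=least_squares(f,[.8,-.15,.28,.05,.4,0,0],loss='soft_l1');M,W,r=f(s.x,True);print(s.x,np.degrees(s.x[4]));print(r)
F=W[5]-.15*M[:,0]
print('lens',W[5],'focus',F)
col=np.array([.8798,-.1458]);print('box->col',np.linalg.norm(s.x[:2]-col),np.arctan2(*(col-s.x[:2])[::-1]))
Y=s.x[3];t=s.x[4]
# tool target: z=-M z, y=M x ; grasp point on panel: 94 mm above underside => 47 above board centre, plane 7.5 behind
G=F-M[:,0]*.0075+M[:,2]*(.094-.047);tcp=G-M[:,2]*.0187
Rt=np.c_[np.cross(M[:,0],-M[:,2]),M[:,0],-M[:,2]];print('tcp target',tcp,R.from_matrix(Rt).as_quat());
a=-.2813;X=np.array([np.cos(a),np.sin(a),0]);Rg=np.c_[np.cross(X,[0,0,-1]),X,[0,0,-1]]
for n,o in(('w3->grasp',R.from_quat(o3['ee_rot'])),):
    print(n,(R.from_matrix(Rg)*o.inv()).as_rotvec())
print('grasp->final',(R.from_matrix(Rt)*R.from_matrix(Rg).inv()).as_rotvec())
```

```text
[ 0.8117 -0.1554  0.2865  0.0511  0.522   0.4091  4.9608] 29.91023194415433
[[ 1.314  -0.1777]
 [ 2.7685 -0.3868]
 [ 2.1504  2.1543]
 [-0.7372  2.6393]
 [ 1.2481 -2.888 ]
 [-2.0729 -0.4726]
 [-1.2875 -1.907 ]
 [ 1.8291  0.6761]
 [-0.4235  0.3856]
 [-2.3822  1.5877]
 [-0.7861 -3.6075]
 [-0.1906 -0.3315]
 [ 0.2032  0.0022]
 [ 0.1903 -0.8527]
 [ 1.6324  1.9482]]
lens [ 0.7507 -0.1585  0.2514] focus [ 0.6209 -0.1652  0.1766]
box->col 0.06872970672247655 0.14045818307668997
tcp target [ 0.6003 -0.1662  0.1974] [0.6655 0.7004 0.1871 0.1778]
w3->grasp [ 0.693  -0.0985 -0.2708]
grasp->final [-0.0602 -0.5209  0.3248]
```

{"name": "step_arm", "arguments": {
  "moves": [
    [0, 0, 35, -10, 0.07, -0.01, -0.027],
    [0, 0, 70, -20, 0.14, -0.02, -0.054],
    [0, 0, 105, -30, 0.21, -0.03, -0.08],
    [0, 0, 140, -50, 0.28, -0.04, -0.11],
    [0, 0, 175, -70, 0.35, -0.05, -0.136],
    [0, 0, 210, -90, 0.42, -0.06, -0.163],
    [0, 1, 240, -110, 0.5, -0.07, -0.2],
    [0, 1, 266, -142, 0.6, -0.085, -0.235],
    [0, 1, 266, -165, 0.693, -0.0985, -0.271],
    [0, 1, 266, -165, 0.693, -0.0985, -0.271]
  ]
}}

```text
clock: 4.4
position: [0.4913, 0.3135, 0.2338]
ee_rot: [0.801, 0.599, -0.003, 0.0]
ft_force: [0.1, -0.3, 1.1]
grip_width: 1.001
grasp_force: 0.0
```

{"name": "step_arm", "arguments": {
  "moves": [
    [0, 0, 0, 0, 0, 0, 0],
    [0, 0, 0, 0, 0, 0, 0]
  ]
}}

```text
clock: 4.6
position: [0.4918, 0.3179, 0.2382]
ee_rot: [0.799, 0.601, -0.001, 0.001]
ft_force: [0.8, 1.4, -0.3]
grip_width: 1.001
grasp_force: 0.0
```

Run:
```python
from workcell import manip
from h import *
o=manip.get_obs();a=-.2813;X=np.array([np.cos(a),np.sin(a),0]);Rg=np.c_[np.cross(X,[0,0,-1]),X,[0,0,-1]]
print((np.array([.4915,.3172,.083])-o['position'])*1e3,(R.from_matrix(Rg)*R.from_quat(o['ee_rot']).inv()).as_rotvec())
```

```text
[  -0.32656947   -0.68474753 -155.20662045] [ 1.91034956e-03 -9.03676969e-06 -1.19624793e-03]
```

{"name": "step_arm", "arguments": {
  "moves": [
    [0, 0, 0, -30, 0, 0, 0],
    [0, 0, 0, -65, 0, 0, 0],
    [0, 0, -1, -100, 0, 0, 0],
    [0, 0, -1, -125, 0, 0, 0],
    [0, 0, -1, -145, 0, 0, 0],
    [0, 0, -1, -155, 0, 0, 0],
    [0, 0, -1, -155, 0, 0, 0]
  ]
}}

```text
clock: 5.3
position: [0.4908, 0.3166, 0.081]
ee_rot: [0.799, 0.601, -0.002, 0.0]
ft_force: [-0.1, -0.6, 0.3]
grip_width: 1.001
grasp_force: 0.0
```

{"name": "step_arm", "arguments": {
  "moves": [
    [0.5, 0, 0, 0, 0, 0, 0],
    [0.8, 0, 0, 0, 0, 0, 0],
    [1, 0, 0, 0, 0, 0, 0],
    [1, 0, 0, 0, 0, 0, 0],
    [1, 0, 0, 0, 0, 0, 0],
    [1, 0, 0, 0, 0, 0, 0],
    [1, 0, 0, 0, 0, 0, 0],
    [1, 0, 0, 0, 0, 0, 0]
  ],
  "grip_force": 40
}}

```text
clock: 6.1
position: [0.491, 0.3162, 0.0817]
ee_rot: [0.799, 0.601, -0.001, 0.0]
ft_force: [-0.9, 0.3, 4.6]
grip_width: 0.102
grasp_force: 39.7
```

{"name": "step_arm", "arguments": {
  "moves": [
    [1, 0, 0, 8, 0, 0, 0],
    [1, 0, 0, 20, 0, 0, 0],
    [1, 0, 0, 35, 0, 0, 0],
    [1, 0, 0, 55, 0, 0, 0],
    [1, 0, 0, 80, 0, 0, 0],
    [1, 0, 0, 110, 0, 0, 0],
    [1, 0, 0, 140, 0, 0, 0],
    [1, 0, 0, 165, 0, 0, 0],
    [1, 0, 0, 170, 0, 0, 0],
    [1, 0, 0, 170, 0, 0, 0]
  ]
}}

```text
clock: 7.1
position: [0.4912, 0.3162, 0.2527]
ee_rot: [0.799, 0.601, -0.0, -0.0]
ft_force: [-0.0, 0.4, -0.9]
grip_width: 0.097
grasp_force: 38.9
```

```bash
python3 snap.py w4
python3 - <<'E'
from workcell import manip
from h import *
import cv2
o=manip.get_obs();print(o['grip_width'],o['grasp_force'])
tgt=np.array([.600,-.1662,.1974])
print((tgt-o['position'])*1e3,(R.from_quat([.6655,.7004,.1871,.1778])*R.from_quat(o['ee_rot']).inv()).as_rotvec())
E
```

```text
7.1 [0.49118321 0.31618452 0.25271545] [ 7.99322382e-01  6.00902409e-01 -1.53757615e-04 -1.25032539e-05] [-0.93024797  0.2314524   0.3338443   1.55942628 -0.07689179  1.36398096
 -0.87037725]
0.09852783831535097 38.948126435279846
[ 109.30139709 -482.13414661  -53.91276008] [-0.05846702 -0.52259781  0.32539112]
```

{"name": "step_arm", "arguments": {
  "moves": [
    [1, 3, -20, 3, -0.003, -0.026, 0.016],
    [1, 6, -50, 6, -0.006, -0.052, 0.032],
    [1, 10, -85, 8, -0.01, -0.085, 0.05],
    [1, 14, -120, 10, -0.013, -0.12, 0.075],
    [1, 18, -155, 10, -0.017, -0.155, 0.097],
    [1, 22, -190, 10, -0.02, -0.19, 0.12],
    [1, 26, -225, 10, -0.025, -0.225, 0.14],
    [1, 30, -260, 10, -0.029, -0.26, 0.16],
    [1, 34, -290, 10, -0.033, -0.295, 0.185],
    [1, 38, -320, 10, -0.036, -0.325, 0.2]
  ]
}}

```text
clock: 8.15
position: [0.528, -0.0054, 0.26]
ee_rot: [0.725, 0.67, 0.117, 0.112]
ft_force: [0.4, -1.0, 0.9]
grip_width: 0.101
grasp_force: 39.0
```

```bash
cat > togo.py <<'E'
from workcell import manip
from h import *
o=manip.get_obs();print(o['clock'],o['grip_width'],o['grasp_force'])
tgt=np.array([.600,-.1662,.1974])
print((tgt-o['position'])*1e3,(R.from_quat([.6655,.7004,.1871,.1778])*R.from_quat(o['ee_rot']).inv()).as_rotvec())
E
python3 togo.py
```

```text
8.15 0.10121797322564162 39.01833772659302
[  71.96288791 -160.79358541  -62.55133626] [-0.02207074 -0.19815997  0.12450234]
```

{"name": "step_arm", "arguments": {
  "moves": [
    [1, 3, -25, -5, -0.003, -0.03, 0.02],
    [1, 6, -50, -10, -0.006, -0.06, 0.04],
    [1, 10, -80, -15, -0.01, -0.09, 0.06],
    [1, 15, -110, -22, -0.013, -0.12, 0.08],
    [1, 22, -135, -30, -0.016, -0.15, 0.1],
    [1, 30, -155, -38, -0.02, -0.18, 0.115],
    [1, 42, -160, -48, -0.022, -0.198, 0.124],
    [1, 54, -160, -56, -0.022, -0.198, 0.124],
    [1, 66, -160, -62, -0.022, -0.198, 0.124],
    [1, 71, -160, -62, -0.022, -0.198, 0.124]
  ]
}}

```text
clock: 9.15
position: [0.5995, -0.1634, 0.1975]
ee_rot: [0.666, 0.7, 0.186, 0.177]
ft_force: [0.5, 0.2, -0.6]
grip_width: 0.103
grasp_force: 39.0
```

{"name": "step_arm", "arguments": {
  "moves": [
    [1, 0, 0, 0, 0, 0, 0],
    [1, 0, 0, 0, 0, 0, 0],
    [1, 0, 0, 0, 0, 0, 0]
  ]
}}

```text
clock: 9.45
position: [0.5993, -0.164, 0.199]
ee_rot: [0.666, 0.7, 0.187, 0.177]
ft_force: [1.0, 0.4, -0.2]
grip_width: 0.095
grasp_force: 39.0
```

```bash
python3 togo.py
python3 - <<'E'
from workcell import manip
import cv2,numpy as np,pickle
d={n:manip.camera(n) for n in('scene','top')};pickle.dump(d,open('d1.pkl','wb'))
g=lambda im,x,y,w,h,s:cv2.resize(cv2.convertScaleAbs(im[y:y+h,x:x+w],alpha=2,beta=15),(w*s,h*s),interpolation=cv2.INTER_CUBIC)
cv2.imwrite('pics/c5.png',np.hstack([g(d['scene']['image'],140,110,100,140,4),g(d['top']['image'],350,60,100,140,4)]))
E
```

```text
9.45 0.09503102241139892 39.0247106552124
[ 0.72150317 -2.16615419 -1.55522797] [-0.00160008 -0.00022693  0.00143888]
```

View pics/c5.png

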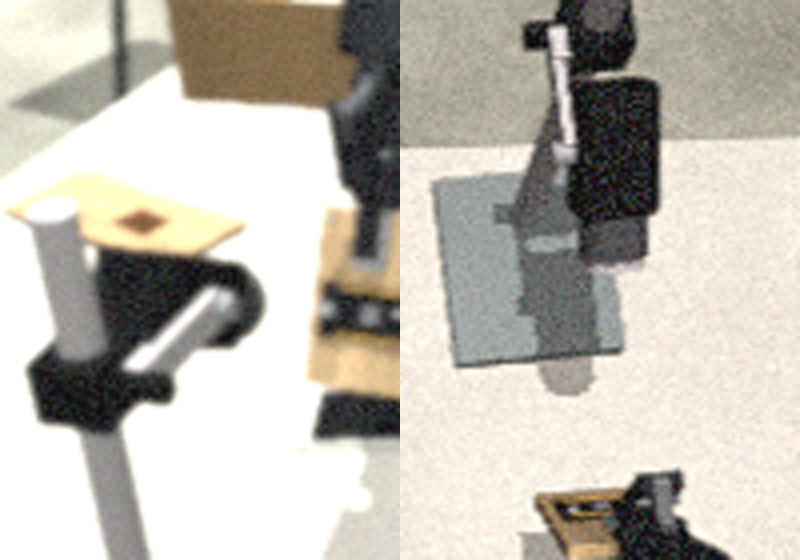

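Run:
```python
import cv2,pickle
from h import *
d=pickle.load(open('d1.pkl','rb'))
M=R.from_euler('ZY',[.0511,-.522]).as_matrix();b=np.array([.8117,-.1554,.2865]);F=b-M[:,0]*.2205
box=np.array([(i,j,k) for i in(-.0375,.0375) for j in(-.023,.023) for k in(-.023,.023)])
ring=np.array([(-.0705,.021*np.cos(a),.021*np.sin(a)) for a in np.arange(0,6.28,.39)])
brd=np.array([(0,j,k) for j in(-.031,.031) for k in(-.017,.017)]);pan=np.array([(-.003,j,k) for j in(-.038,.038) for k in(-.047,.063)])
out=[]
for n,(x,y,w,h) in(('scene',(150,120,130,120)),('top',(340,65,130,120))):
    c=d[n];s=3;im=cv2.resize(cv2.convertScaleAbs(c['image'][y:y+h,x:x+w],alpha=2,beta=15),(w*s,h*s),interpolation=cv2.INTER_CUBIC)
    for P,o,col in((box,b,(0,0,255)),(ring,b,(255,0,255)),(brd,F,(0,255,0)),(pan,F,(255,0,0))):
        for l in P:
            q=proj(c,o+M@l)+.5;cv2.circle(im,tuple(int(v) for v in (q-(x,y))*s),2,col,-1)
    out.append(im)
cv2.imwrite('pics/c6.png',np.hstack(out))
```

```text
(no output)
```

View pics/c6.png

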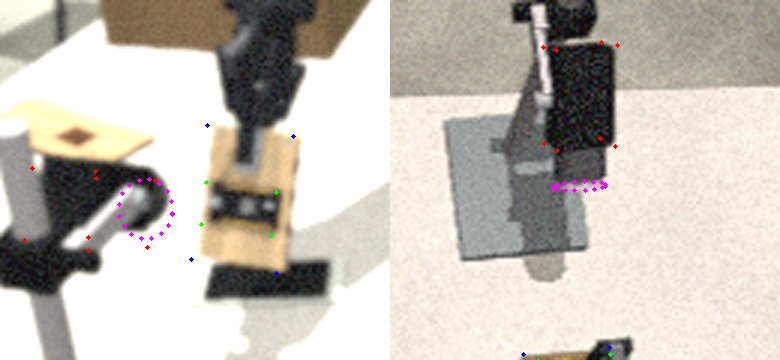

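The held panel (scene crop) shows the circuit board facing the lens. The barrel sits about 3.5 px higher than my overlay, so I'll refine the lens estimate using edge directions and the scene view.

Run:
```python
import pickle
from h import *
from scipy.optimize import least_squares,brentq
np.set_printoptions(precision=4,suppress=True)
W2=pickle.load(open('w2.pkl','rb'));W3=pickle.load(open('w3.pkl','rb'));d=pickle.load(open('d0.pkl','rb'));T=d['top'];S=d['scene']
k2=lambda x,y:((x-320)/4+390,y/4+165);k3=lambda x,y:(x/5+461,y/5+196)
E=[(W2,k2(470,152),k2(700,243)),(W2,k2(445,215),k2(645,303)),(W2,k2(428,68),k2(495,93)),(W2,k2(385,160),k2(447,190)),
   (W3,k3(365,240),k3(690,357)),(W3,k3(280,300),k3(572,428)),(W3,k3(260,108),k3(365,143)),(W3,k3(195,232),k3(285,277)),(W3,k3(388,118),k3(575,180))]
for yaw in(.02,.06,.1):
    r=[]
    for (c,o),a,b in E:
        n=np.cross(ray(c,a,o)[1],ray(c,b,o)[1])
        r.append(np.degrees(brentq(lambda t:n@[np.cos(t)*np.cos(yaw),np.cos(t)*np.sin(yaw),np.sin(t)],0,1.2)))
    print(yaw,np.array(r),np.median(r))
c2,o2=W2;c3,o3=W3
p2=np.array([(427.5,203),(485,225.75),(471.25,240.75),(421.25,218.75),(438,182.5),(409.7,193)])
p3=np.array([(534,244),(599,267.4),(575.4,281.6),(517,256),(538.6,219.6),(501,228)])
L=np.array([(-.0375,.023,.023),(.0375,.023,.023),(.0375,-.023,.023),(-.0375,-.023,.023),(-.0375,.023,-.023),(-.0705,0,0)])
L[:5]*=.96
LT=np.array([(.036,-.023,.023),(-.036,-.023,.023),(-.0705,0,.021)]);pT=np.array([(415,79.6),(414.6,114),(403.1,126)])
circ=np.array([(-.0705,.021*np.cos(a),.021*np.sin(a)) for a in np.linspace(0,6.28,90)])
def f(q,full=False):
    M=R.from_euler('ZY',[q[3],-q[4]]).as_matrix();b=np.array(q[:3]);W=b+L@M.T
    C=np.array([proj(S,b+M@l) for l in circ]);sc=np.array([[C[:,0].max()-206.25,(C[:,1].min()+C[:,1].max())/2-186.2]])
    r=np.r_[[proj(c2,w,o2)+q[5:7]-p for w,p in zip(W,p2)],[proj(c3,w,o3)+q[7:9]-p for w,p in zip(W,p3)],[1.5*(proj(T,b+M@l)-p) for l,p in zip(LT,pT)],1.5*sc]
    return (M,W,r) if full else np.r_[r.ravel(),np.array(q[5:9])*.3,(q[3]-.05)/.04]
s=least_squares(f,[.8,-.15,.28,.05,.4,0,0,0,0],loss='soft_l1');M,W,r=f(s.x,True);print(s.x,np.degrees(s.x[4]));print(r)
print('lens',W[5],'focus',W[5]-.15*M[:,0])
# actual panel, triangulated from d1: scene circuit centre
d1=pickle.load(open('d1.pkl','rb'))
for p in((150+216/3,120+127/3),(150+299/3,120+140/3),(150+200/3,120+255/3),(150+288/3,120+270/3),(150+245/3,120+206/3)):print(p)
M0=R.from_euler('ZY',[.0511,-.522]).as_matrix();F0=np.array([.6209,-.1652,.1766])
for j,k in((-.038,.063),(.038,.063),(-.038,-.047),(.038,-.047),(0,0)):print('cmd',proj(S,F0+M0@[-.003*(j!=0),j,k]))
```

```text
0.02 [29.1263 30.7538 28.7665 33.9303 26.5678 31.008  25.7597 35.6385 26.0452] 29.126277040216294
0.06 [30.7413 32.1741 30.5609 35.3528 28.19   32.4635 27.5654 37.1026 27.9165] 30.74133909228272
0.1 [32.2651 33.5115 32.2526 36.685  29.7274 33.8333 29.2771 38.4697 29.6885] 32.26505806554754
[ 0.8103 -0.1546  0.2919  0.0587  0.5221 -1.0717  2.0423 -0.106   2.2163] 29.91534750031699
[[ 0.7583  0.2639]
 [ 0.3477 -0.7231]
 [ 0.5134  1.0289]
 [-0.8865  2.22  ]
 [ 0.3537 -1.9623]
 [-3.8321 -0.6828]
 [-0.0909 -0.8926]
 [ 1.035   0.8705]
 [-0.1308 -0.1322]
 [-0.549   1.7954]
 [ 0.235  -2.0401]
 [-0.2438 -0.0014]
 [ 0.5453  0.1522]
 [ 0.8442 -2.8592]
 [ 3.0515  2.5588]
 [ 1.4936  0.8308]]
lens [ 0.7493 -0.1582  0.2567] focus [ 0.6195 -0.1658  0.1819]
(222.0, 162.33333333333334)
(249.66666666666669, 166.66666666666666)
(216.66666666666669, 205.0)
(246.0, 210.0)
(231.66666666666669, 188.66666666666669)
cmd [218.5274 161.3234]
cmd [247.2718 165.111 ]
cmd [213.2388 206.0785]
cmd [241.7523 210.5826]
cmd [229.1374 189.0951]
```

{"name": "step_arm", "arguments": {
  "moves": [
    [1, 0, 0, 3, 0, 0, 0],
    [1, 0, 0, 4, 0, 0, 0],
    [1, 0, 0, 4, 0, 0, 0],
    [1, 0, 0, 4, 0, 0, 0],
    [1, 0, 0, 4, 0, 0, 0],
    [1, 0, 0, 4, 0, 0, 0]
  ]
}}

```text
clock: 10.15
position: [0.5998, -0.164, 0.2033]
ee_rot: [0.666, 0.7, 0.187, 0.178]
ft_force: [0.1, -0.1, -0.3]
grip_width: 0.103
grasp_force: 39.0
```

```bash
python3 togo.py; python3 -c "
from workcell import manip
print(manip.hand_in())"
```

```text
10.15 0.10318373145743685 39.02280271053314
[ 0.16519664 -2.21367922 -5.8865181 ] [-0.00099388  0.00022826  0.00117613]
the job is handed in; nothing more can be done
None
```

The circuit-board panel is held still in front of the inspection camera, board facing the lens, within about 1 cm of the focus point and leaning back about 30° to match the camera by my measurements; I handed the job in at 10.15 s, and no verdict came back.

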